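# Roll the storage tin onto the photo strip

### The job

Put your fingertips on top of the big steel storage tin lying on the plywood checking board and roll it along the board until it lies straight along the dark rubber strip across the board's middle, ready to be photographed, then leave it at rest there. Push it only on its top: do not push it from the side, grip it or lift it, and leave the jug at the other end of the board and everything else on the table where it is.

Things in the scene. Friction and masses are not known exactly. Their poses are not given: they have to be found in the camera images.
- tin: Closed round steel tin lying on its side on the board, free to roll: diameter 100, length 150, 0.3 to 0.6 kg. Origin at its centre; x along its axis, towards the lid with a black knob (10 mm proud); y, z turn as it rolls. Axis 62, top 112 above the table. Rolls without slipping under a pressed fingertip (friction about 0.6), going half as far as its top; left rolling at 100 mm/s it stops in about 20 mm.
- board: Fixed plywood checking board lying flat on the table, 200 (x) by 560 (y), 12 thick, level. Origin at the centre of its underside; its y axis is the long direction, along which the tin rolls. The tin lies near one end of it, the jug stands near the other; either may be at +y.
- strip (a point): Centre of the dark rubber strip, on the board's top face (z = 12 mm), flush with the plywood: 50 wide along its y axis (from -25 to +25), 196 long along its x axis. Axes as the board's; z up. The tin's axis should end over the strip and along x.
- jug: White ceramic jug standing loose near the board's other end, rim diameter 80, height 125, with an ear handle out to about 70 mm from its axis on its own +y side, 0.45 kg. Origin at the centre of its underside. Not to be moved.
- mug_white: White mug standing loose on the table between robot and board, diameter 80, height 92, ear on its own +y side. Origin at the centre of its underside. Not to be moved.
- mug_dark: Dark mug standing loose on the table between robot and board, diameter 82, height 95, ear on its own +y side. Origin at the centre of its underside. Not to be moved.
- bowl: Blue-glazed bowl beyond the board, rim diameter 116, height 55. Origin at the centre of its underside. Not to be moved.
- jar: Glass jar with a steel lid beyond the board, diameter 72, height 110. Origin at the centre of its underside. Not to be moved.
- dominoes: Wooden games box beyond the board, 70 (x) by 160 (y) by 35 high. Origin at the centre of its underside. Not to be moved.
- spoon: Steel spoon with a wooden handle, about 190 long, lying loose on the table to the left, along its x axis, handle to -x. Not to be moved.
There are look-alikes about, which are no part of the job. What is shaped like the tin but blue or orange is not meant.

How it is judged:
By the outcome, as a careful person would: the job done as asked, in the order asked, and still so for the second after the job is handed in, with the robot touching nothing.
It also fails if it takes over 64 s, if anything falls off the work surface, if the arm or the gripper's body presses on something with over 40 N, if the wrist force passes 120 N, or if a joint passes its speed limit or range.

### The arm

A 6-joint arm with a two-finger parallel gripper is mounted at the origin on the work surface. World frame = base frame: x ahead of the robot, y to its left, z up, the work surface at z = 0. Lengths are in m, angles in rad, forces in N, time in s.
With the tool pointing down it reaches from about 0.325 to 0.9 m from the base axis. Payload 3.5 kg.
Tool frame: the origin (TCP) lies midway between the tips of the shut fingers; the grasp point (between the pads) lies env.hold_point_z behind it (env.hold_point_z is the distance from the TCP to the grasp point, in m); z points along the fingers, y is the direction in which the jaws open and shut (so a half turn about z gives the same grasp; the last joint's range is limited). The gripper opens to 85 mm and grips with 20 to 120 N. Pads are 22 mm wide; open, the fingers measure 114 mm over their backs; the gripper's body (76 mm by 85 mm) begins 54 mm behind the grasp point. The pads swing forward as they close: fully open they stand 13 mm farther back than shut.
Start: joints at [1.23, 0.276, -0.026, 1.268, 0, 1.467], TCP at [0.147, 0.607, 0.231] pointing down, gripper open.
Joint ranges: [-3.12, 3.12], [-0.85, 1.88], [-1.08, 1.24], [-1.95, 2.15], [-1.57, 1.53], [-3.14, 3.14]. Speed limits (rad/s): [2.57, 2.57, 3.14, 3.14, 3.14, 3.14].

### API

Orientations are given as a rotation vector (axis times angle).
In Python, from station import env, viewer gives the robot as it stands. The module is installed in compiled form; this text tells all that it offers.
- The arm moves only by the tool play_rows, never from a script. Its argument "deltas" is a list of rows, each an object of numbers: "claw": the closure, from -1 (fully open) to 1 (shut); "tx", "ty", "tz": the shift along the world's x, y, z in m; "ax", "ay", "az": the turn, a rotation vector about the world's x, y, z in degrees. In form: [{"claw": .., "tx": .., "ty": .., "tz": .., "ax": .., "ay": .., "az": ..}, ...]. A call has 1 to 10 rows; each row shifts and turns the commanded pose from where the row before left it; what a row does not reach is not made up. A row lasts 1/12 s, in which the tool goes at most 41.7 mm and 7.16 degrees, less where a joint would pass 70% of its speed; a pose out of reach is approached as far as the arm can. A call is refused whole if a number of a shift passes 0.0417 or a number of a turn 7.16, either way. A call with a gripper value outside its range is refused whole. The fingers move at their own pace and stop on an object; "newtons" is the grip in N (left out, the last holds). Time passes only in rows, so rows that do not move let the fingers close. It gives the time, the measured TCP pose, the force and the opening at its end, in the units of the state.
- env.observe(): the state, without advancing time (a new reading comes with each control period).
- viewer.read_camera(name): name is "scene" or "top" or "wrist"; returns a dict with "frame" (384x512x3 uint8, red, green, blue), "depth" (384x512 float32, m along the optical axis (not along the pixel's ray), 0 where there is no reading), "mtx" (3x3 intrinsics, pixels), "rvec" (rotation vector, rad) and "tvec" (3), from world to camera coordinates, as OpenCV has them; the wrist camera has in their place "mount" (4x4, takes a point from camera to tool coordinates, whose origin is the TCP and whose axes are the flange's). Camera axes: x right, y down, z forward; pixel columns grow to the right and rows downward; lengths in m; the calibration is good to about 2 mm. The wrist camera is an equidistant fisheye: a pixel r from the principal point sees the ray r / f radians off the axis. A picture is of the moment at which its call begins: read the wrist's pose just before it.
- env.sign_off(): hands the job in, once; it reports no verdict.
The state is a dict: "t": time; "qpos": joint angles; "dq": joint speeds; "effort": joint torques, N m; "eef_pos": TCP position; "eef_rot": TCP orientation; "force": force on the tool from outside, world axes, zero at the start; "moment": the same for the moment, N m; "width": finger opening in m.
Only numpy, scipy, OpenCV 4.12 (cv2) and the standard library are available. Lean on these libraries where they do the work, as an engineer would, in place of code of your own. Each camera call takes 0.05 s, during which the arm holds its last target. There are 200 camera calls.

## Working session

There is one attempt and no reset: what is moved stays moved. The work goes in short steps, Python scripts to look and compute and a tool call to move; the robot and the scene stay as the last step left them, time stands still between calls to the robot, and variables do not carry over. Pictures are saved under pics/ and viewed, about 8 in all and at most 12, crops included, and the job is handed in when it is done.

Besides the shell and the picture viewer there is one more tool, called after "Request:" as a command line: name --argument value ..., lists and objects as JSON in quotes. play_rows: Moves the arm, as the interface text tells. Its arguments: {"type":"object","properties":{"deltas":{"type":"array"},"newtons":{"type":"number"}},"required":["deltas"]}

```bash
mkdir -p pics
cat > h.py <<'E'
import numpy as np, cv2
from station import env, viewer
def cam(n):
    return viewer.read_camera(n)
def world(c):
    "per-pixel world points from depth"
    R=cv2.Rodrigues(np.array(c['rvec'],float))[0]; K=c['mtx']; d=c['depth']
    v,u=np.mgrid[:d.shape[0],:d.shape[1]]
    P=np.stack([(u-K[0,2])/K[0,0]*d,(v-K[1,2])/K[1,1]*d,d],-1)
    return (P-np.ravel(c['tvec']))@R
def ray(c,uv,z):
    R=cv2.Rodrigues(np.array(c['rvec'],float))[0]; K=c['mtx']
    uv=np.atleast_2d(uv).astype(float)
    d=np.c_[(uv[:,0]-K[0,2])/K[0,0],(uv[:,1]-K[1,2])/K[1,1],np.ones(len(uv))]@R
    o=-R.T@np.ravel(c['tvec'])
    return o+d*((z-o[2])/d[:,2])[:,None]
E
python3 - <<'E'
from h import *
s=env.observe();print({k:np.round(v,3) for k,v in s.items()})
a=cam('scene');b=cam('top')
np.save('top.npy',b,allow_pickle=True)
im=np.hstack([a['frame'],b['frame']])[:,:,::-1]
cv2.imwrite('pics/scene.png',a['frame'][:,:,::-1]);cv2.imwrite('pics/top.png',cv2.resize(b['frame'][:,:,::-1],(800,600)))
for c in(a,b):
  R=cv2.Rodrigues(np.array(c['rvec'],float))[0];print(-R.T@np.ravel(c['tvec']),R[2])
E
```

```text
{'t': np.float64(0.0), 'qpos': array([ 1.23 ,  0.277, -0.028,  1.268,  0.   ,  1.467]), 'dq': array([-0.003, -0.   ,  0.   ,  0.   ,  0.001,  0.   ]), 'effort': array([-1.0000e-03, -4.4551e+01,  2.9520e+01,  1.6000e-02, -0.0000e+00,
        0.0000e+00]), 'eef_pos': array([0.147, 0.607, 0.23 ]), 'eef_rot': array([-3.730e-01, -3.119e+00,  3.000e-03]), 'force': array([0.644, 1.01 , 0.615]), 'moment': array([-0.028, -0.007,  0.033]), 'width': np.float64(0.086)}
[ 1.17902784 -0.15951905  1.0101949 ] [-0.55065792  0.23241148 -0.80172362]
[0.43367829 0.09049994 1.27957839] [ 0.08902896 -0.00655306 -0.99600748]
```

View pics/scene.png

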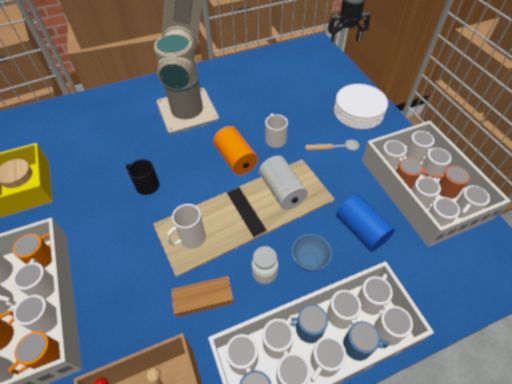

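View pics/top.png

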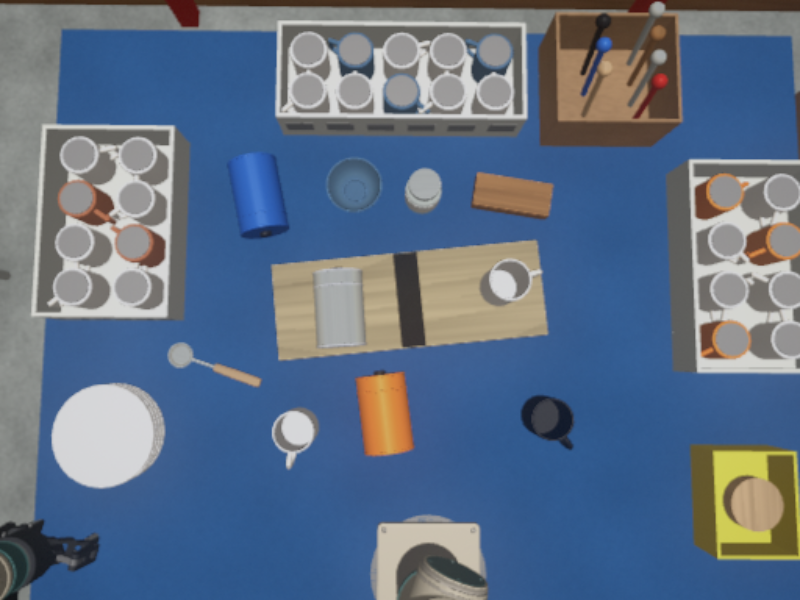

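Candidates in the top picture: the grey steel cylinder on the board at (340,307), the orange one at (385,413) and the blue one at (257,195). Only the grey one is steel and on the board, so that is the tin. The strip is at (410,299), the jug at (510,283) and the white mug at (295,430). Next I measure, with a close crop to check.

Run:
```python
from h import *
c=np.load('top.npy',allow_pickle=True).item(); f=c['frame']; W=world(c)
hsv=cv2.cvtColor(f,cv2.COLOR_RGB2HSV); V=hsv[...,2]; S=hsv[...,1]
x0,y0,x1,y1=165,140,360,240
roi=np.zeros(V.shape,bool); roi[y0:y1,x0:x1]=1
st=((V<70)&roi&(S<120)).astype(np.uint8); st[:, :240]=0; st[:,285:]=0
n,l,s,cc=cv2.connectedComponentsWithStats(st); i=1+s[1:,4].argmax()
r=cv2.minAreaRect(np.argwhere(l==i)[:,::-1].astype(np.float32)); B=ray(c,cv2.boxPoints(r),.012)
print('strip corners',np.round(B,4).tolist()); C=B.mean(0)
e=[B[1]-B[0],B[2]-B[1]]; e=max(e,key=np.linalg.norm); e*=np.sign(e[0]); print('centre',C,'len',np.linalg.norm(e),'axis deg',np.degrees(np.arctan2(e[1],e[0])))
t=(roi&(W[...,2]>.07)&(W[...,2]<.125)); t[:,:190]=0; t[:,245:]=0
P=W[t]; print(len(P),'tin ztop',np.percentile(P[:,2],[50,90,99]))
u,sv,vt=np.linalg.svd(P[:,:2]-P[:,:2].mean(0),full_matrices=False);a=vt[0]*np.sign(vt[0,0])
print('axis deg',np.degrees(np.arctan2(a[1],a[0])));
n_=np.array([-a[1],a[0]]); p=P[:,:2]@a; q=P[:,:2]@n_
print('along',np.percentile(p,[0,1,99,100]),'across',np.percentile(q,[0,1,99,100]))
# circle fit of the section
A=np.c_[q,P[:,2],np.ones(len(q))]; s_=np.linalg.lstsq(A,q**2+P[:,2]**2,rcond=None)[0]; print('circle c',s_[:2]/2,'r',np.sqrt(s_[2]+(s_[:2]/2)@(s_[:2]/2)))
print('tin centre',a*(p.min()+p.max())/2+n_*s_[0]/2)
for nm,(lo,hi) in dict(jug=((300,160),(350,200)),whitemug=((170,255),(206,300)),orange=((225,230),(265,295))).items():
  w=W[lo[1]:hi[1],lo[0]:hi[0]].reshape(-1,3); w=w[w[:,2]>.05]; print(nm,w.min(0).round(3),w.max(0).round(3))
cv2.imwrite('pics/crop.png',cv2.resize(f[130:260,160:370,::-1],None,fx=3.5,fy=3.5,interpolation=cv2.INTER_CUBIC))
```

```text
strip corners [[0.6476, 0.0729, 0.012], [0.6525, 0.0276, 0.012], [0.4626, 0.0085, 0.012], [0.4579, 0.0533, 0.012]]
centre [0.55517227 0.04057118 0.012     ] len 0.1908433143077163 axis deg 5.726729513835487
1556 tin ztop [0.10432421 0.11131878 0.1143898 ]
axis deg 3.870398564297179
along [0.46755593 0.46836772 0.6164393  0.61808614] across [0.09791321 0.0992714  0.19330806 0.19473517]
circle c [0.1464806  0.06440121] r 0.046815735510398006
tin centre [0.5316956  0.18278685]
jug [ 0.434 -0.214  0.05 ] [0.622 0.09  1.28 ]
whitemug [0.22 0.09 0.05] [0.434 0.305 1.28 ]
orange [0.248 0.035 0.05 ] [0.434 0.149 1.28 ]
```

View pics/crop.png

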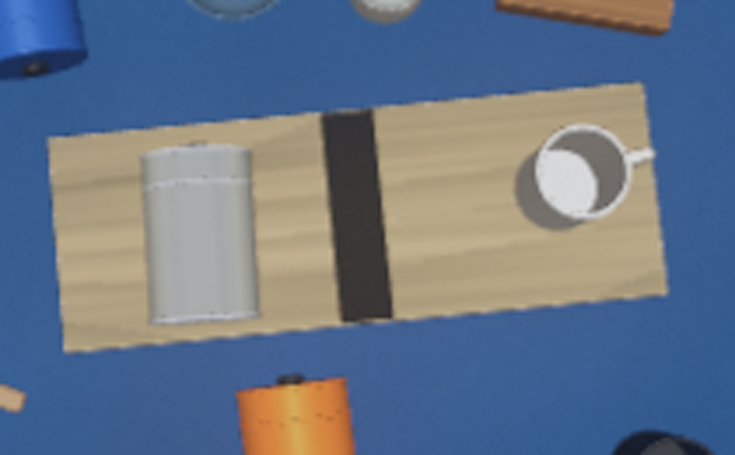

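The crop shows the grey tin at (200,235), its knob up towards +x, and the strip at (355,215). The tin must roll about 144 mm towards -y, and its axis (3.9°) needs about +1.9° of turn to match the strip (5.75°). I'll use both fingertips open along the tin's axis and roll it in several short strokes. First I move above it.

Request:
play_rows --deltas '[{"claw":-1,"tx":0.0192,"ty":-0.0203,"az":-3.6},{"claw":-1,"tx":0.0192,"ty":-0.0203,"az":-3.6},{"claw":-1,"tx":0.0192,"ty":-0.0203,"az":-3.6},{"claw":-1,"tx":0.0192,"ty":-0.0203,"az":-3.6},{"claw":-1,"tx":0.0192,"ty":-0.0203,"az":-3.6},{"claw":-1,"tx":0.0192,"ty":-0.0203,"az":-3.6},{"claw":-1,"tx":0.0192,"ty":-0.0203,"az":-3.6},{"claw":-1,"tx":0.0192,"ty":-0.0203,"az":-3.6},{"claw":-1,"tx":0.0192,"ty":-0.0203,"az":-3.6},{"claw":-1,"tx":0.0192,"ty":-0.0203,"az":-3.6}]'

```text
invalid input at $.deltas[0]: expected keys claw, tx, ty, tz, ax, ay, az
```

Request:
play_rows --deltas '[{"claw":-1,"tx":0.0192,"ty":-0.0203,"az":-3.6},{"claw":-1,"tx":0.0192,"ty":-0.0203,"az":-3.6},{"claw":-1,"tx":0.0192,"ty":-0.0203,"az":-3.6},{"claw":-1,"tx":0.0192,"ty":-0.0203,"az":-3.6},{"claw":-1,"tx":0.0192,"ty":-0.0203,"az":-3.6},{"claw":-1,"tx":0.0192,"ty":-0.0203,"az":-3.6},{"claw":-1,"tx":0.0192,"ty":-0.0203,"az":-3.6},{"claw":-1,"tx":0.0192,"ty":-0.0203,"az":-3.6},{"claw":-1,"tx":0.0192,"ty":-0.0203,"az":-3.6},{"claw":-1,"tx":0.0192,"ty":-0.0203,"az":-3.6},{"claw":-1}]'

```text
invalid input at $.deltas[0]: expected keys claw, tx, ty, tz, ax, ay, az
```

Request:
play_rows --deltas '[{"claw":-1,"tx":0.027,"ty":-0.029,"tz":0,"ax":0,"ay":0,"az":-5.1},{"claw":-1,"tx":0.027,"ty":-0.029,"tz":0,"ax":0,"ay":0,"az":-5.1},{"claw":-1,"tx":0.027,"ty":-0.029,"tz":0,"ax":0,"ay":0,"az":-5.1},{"claw":-1,"tx":0.027,"ty":-0.029,"tz":0,"ax":0,"ay":0,"az":-5.1},{"claw":-1,"tx":0.027,"ty":-0.029,"tz":0,"ax":0,"ay":0,"az":-5.1},{"claw":-1,"tx":0.027,"ty":-0.029,"tz":0,"ax":0,"ay":0,"az":-5.1},{"claw":-1,"tx":0.027,"ty":-0.029,"tz":0,"ax":0,"ay":0,"az":-5.1}]'

```text
t: 0.68
eef_pos: [0.3368, 0.4026, 0.2309]
eef_rot: [-1.317, -2.852, 0.001]
force: [0.8, 0.7, -0.3]
width: 0.0854
```

Request:
play_rows --deltas '[{"claw":-1,"tx":0.027,"ty":-0.029,"tz":0,"ax":0,"ay":0,"az":-5.1},{"claw":-1,"tx":0.027,"ty":-0.029,"tz":0,"ax":0,"ay":0,"az":-5.1},{"claw":-1,"tx":0.027,"ty":-0.029,"tz":0,"ax":0,"ay":0,"az":-5.1},{"claw":-1,"tx":0.027,"ty":-0.029,"tz":0,"ax":0,"ay":0,"az":-5.1},{"claw":-1,"tx":0.027,"ty":-0.029,"tz":0,"ax":0,"ay":0,"az":-5.1},{"claw":-1,"tx":0.027,"ty":-0.029,"tz":0,"ax":0,"ay":0,"az":-5.1},{"claw":-1,"tx":0.027,"ty":-0.029,"tz":0,"ax":0,"ay":0,"az":-5.1},{"claw":-1,"tx":0,"ty":0,"tz":0,"ax":0,"ay":0,"az":0},{"claw":-1,"tx":0,"ty":0,"tz":0,"ax":0,"ay":0,"az":0}]'

```text
t: 1.43
eef_pos: [0.5261, 0.1997, 0.2306]
eef_rot: [-2.126, -2.312, 0.001]
force: [-0.1, -0.5, 0.2]
width: 0.0853
```

```bash
cat > w.py <<'E'
from h import *
import sys
from scipy.spatial.transform import Rotation as Ro
s=env.observe(); R=Ro.from_rotvec(s['eef_rot']).as_matrix()
print('t',s['t'],'pos',np.round(s['eef_pos'],4),'z',R[:,2].round(3),'jaw deg',np.degrees(np.arctan2(R[1,1],R[0,1])),'F',np.round(s['force'],1),'q',np.round(s['qpos'],2))
c=cam('wrist'); print(np.round(c['mount'],3).tolist())
cv2.imwrite('pics/'+sys.argv[1]+'.png',c['frame'][:,:,::-1])
E
python3 w.py w1; python3 -c "
from h import *
print(env.hold_point_z)"
```

```text
t 1.4333 pos [0.5261 0.1997 0.2306] z [-0.001 -0.    -1.   ] jaw deg 4.7883261541840465 F [-0.1 -0.5  0.2] q [ 0.25  0.17 -0.16  1.24  0.    1.74]
[[0.001, -0.956, -0.292, 0.074], [1.0, 0.0, 0.001, -0.0], [-0.0, -0.292, 0.956, -0.141], [0.0, 0.0, 0.0, 1.0]]
0.0187
```

View pics/w1.png

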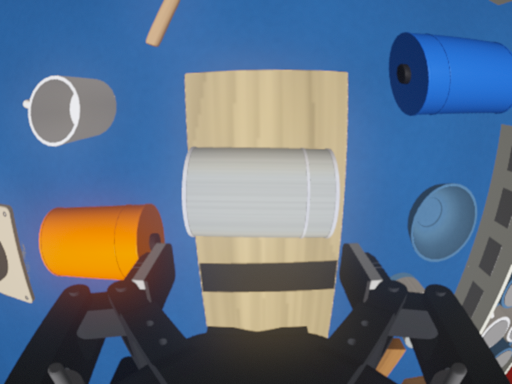

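The wrist view shows the tin centred between the fingers at (262,192) and the strip beyond it at (270,275). I lower slowly, watching the force.

Request:
play_rows --deltas '[{"claw":-1,"tx":0,"ty":0,"tz":-0.03,"ax":0,"ay":0,"az":-0.8},{"claw":-1,"tx":0,"ty":0,"tz":-0.03,"ax":0,"ay":0,"az":0},{"claw":-1,"tx":0,"ty":0,"tz":-0.03,"ax":0,"ay":0,"az":0},{"claw":-1,"tx":0,"ty":0,"tz":-0.02,"ax":0,"ay":0,"az":0},{"claw":-1,"tx":0,"ty":0,"tz":-0.012,"ax":0,"ay":0,"az":0},{"claw":-1,"tx":0,"ty":0,"tz":0,"ax":0,"ay":0,"az":0},{"claw":-1,"tx":0,"ty":0,"tz":0,"ax":0,"ay":0,"az":0}]'

```text
t: 2.07
eef_pos: [0.5244, 0.2022, 0.1093]
eef_rot: [-2.137, -2.302, 0.001]
force: [-0.4, -0.0, 0.7]
width: 0.0856
```

Request:
play_rows --deltas '[{"claw":-1,"tx":0,"ty":0,"tz":-0.003,"ax":0,"ay":0,"az":0},{"claw":-1,"tx":0,"ty":0,"tz":-0.003,"ax":0,"ay":0,"az":0},{"claw":-1,"tx":0,"ty":0,"tz":0,"ax":0,"ay":0,"az":0},{"claw":-1,"tx":0,"ty":0,"tz":0,"ax":0,"ay":0,"az":0}]'

```text
t: 2.4
eef_pos: [0.5258, 0.2015, 0.1041]
eef_rot: [2.139, 2.3, 0.002]
force: [-0.0, 0.3, -0.8]
width: 0.0853
```

Request:
play_rows --deltas '[{"claw":-1,"tx":0,"ty":0,"tz":-0.002,"ax":0,"ay":0,"az":0},{"claw":-1,"tx":0,"ty":0,"tz":-0.002,"ax":0,"ay":0,"az":0},{"claw":-1,"tx":0,"ty":0,"tz":0,"ax":0,"ay":0,"az":0}]'

```text
t: 2.65
eef_pos: [0.5251, 0.2013, 0.099]
eef_rot: [-2.139, -2.301, 0.001]
force: [0.8, 0.2, -0.4]
width: 0.0852
```

Request:
play_rows --deltas '[{"claw":-1,"tx":0,"ty":0,"tz":-0.001,"ax":0,"ay":0,"az":0},{"claw":-1,"tx":0,"ty":0,"tz":-0.001,"ax":0,"ay":0,"az":0},{"claw":-1,"tx":0,"ty":0,"tz":0,"ax":0,"ay":0,"az":0}]'

```text
t: 2.9
eef_pos: [0.5253, 0.2014, 0.0972]
eef_rot: [-2.139, -2.301, -0.0]
force: [-0.2, 0.6, -0.1]
width: 0.0855
```

Request:
play_rows --deltas '[{"claw":-1,"tx":0,"ty":0,"tz":-0.001,"ax":0,"ay":0,"az":0},{"claw":-1,"tx":0,"ty":0,"tz":0,"ax":0,"ay":0,"az":0}]'

```text
t: 3.07
eef_pos: [0.5254, 0.2017, 0.0969]
eef_rot: [-2.139, -2.301, -0.001]
force: [-0.2, 1.1, 3.5]
width: 0.0852
```

Request:
play_rows --deltas '[{"claw":-1,"tx":0,"ty":0,"tz":-0.001,"ax":0,"ay":0,"az":0},{"claw":-1,"tx":0,"ty":0,"tz":0,"ax":0,"ay":0,"az":0}]'

```text
t: 3.23
eef_pos: [0.5254, 0.2021, 0.0967]
eef_rot: [-2.138, -2.301, -0.002]
force: [-2.5, 0.2, 8.4]
width: 0.0851
```

```bash
python3 w.py w2
```

```text
t 3.2333 pos [0.5254 0.2021 0.0967] z [ 0.     0.001 -1.   ] jaw deg 4.190504135449656 F [-2.5  0.2  8.4] q [ 0.25  0.27 -0.33  0.96  0.    1.75]
[[0.001, -0.956, -0.292, 0.074], [1.0, 0.0, 0.001, -0.0], [-0.0, -0.292, 0.956, -0.141], [0.0, 0.0, 0.0, 1.0]]
```

View pics/w2.png

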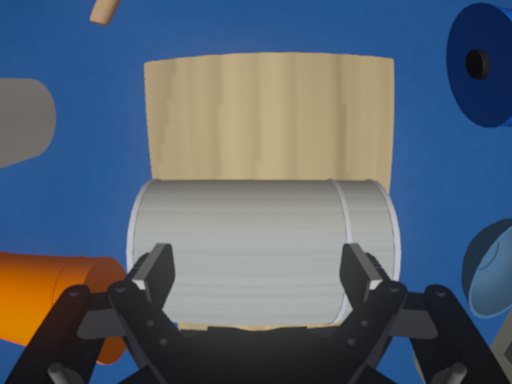

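The fingertips sit on the tin with about 8 N. First rolling stroke.

Request:
play_rows --deltas '[{"claw":-1,"tx":0.0003,"ty":-0.003,"tz":0,"ax":0,"ay":0,"az":0.1},{"claw":-1,"tx":0.0006,"ty":-0.006,"tz":0,"ax":0,"ay":0,"az":0.2},{"claw":-1,"tx":0.0007,"ty":-0.007,"tz":0,"ax":0,"ay":0,"az":0.2},{"claw":-1,"tx":0.0007,"ty":-0.007,"tz":0,"ax":0,"ay":0,"az":0.2},{"claw":-1,"tx":0.0007,"ty":-0.007,"tz":0,"ax":0,"ay":0,"az":0.2},{"claw":-1,"tx":0.0007,"ty":-0.007,"tz":0,"ax":0,"ay":0,"az":0.2}]'

```text
t: 3.78
eef_pos: [0.5289, 0.1645, 0.0986]
eef_rot: [-2.118, -2.32, -0.001]
force: [-7.7, -1.0, 19.4]
width: 0.0856
```

Request:
play_rows --deltas '[{"claw":-1,"tx":0.0007,"ty":-0.007,"tz":0,"ax":0,"ay":0,"az":0.2},{"claw":-1,"tx":0.0007,"ty":-0.007,"tz":0,"ax":0,"ay":0,"az":0.2},{"claw":-1,"tx":0.0006,"ty":-0.006,"tz":0,"ax":0,"ay":0,"az":0.2},{"claw":-1,"tx":0.0003,"ty":-0.003,"tz":0,"ax":0,"ay":0,"az":0.1},{"claw":-1,"tx":0,"ty":0,"tz":0,"ax":0,"ay":0,"az":0},{"claw":-1,"tx":0,"ty":0,"tz":0,"ax":0,"ay":0,"az":0}]'

```text
t: 4.28
eef_pos: [0.5316, 0.1411, 0.0984]
eef_rot: [2.104, 2.332, 0.001]
force: [-6.6, -1.4, 18.8]
width: 0.0853
```

```bash
cat > tin.py <<'E'
from h import *
# tin pose from scene+top depth, in strip frame
C=np.array([.5552,.0406]); th=np.radians(5.73); ex=np.array([np.cos(th),np.sin(th)]); ey=np.array([-ex[1],ex[0]])
s=env.observe(); T=np.array(s['eef_pos'][:2])-C; print('t',s['t'],'tcp strip frame',(T@ex).round(4),(T@ey).round(4),'z',np.round(s['eef_pos'][2],4),'F',np.round(s['force'],1))
for n in('top','scene'):
    c=cam(n); W=world(c); f=cv2.cvtColor(c['frame'],cv2.COLOR_RGB2HSV)
    P=W-np.r_[C,0]; x=P[...,:2]@ex; y=P[...,:2]@ey
    m=(abs(x)<.1)&(abs(y+.0)<.23)&(y>-.075)&(W[...,2]>.07)&(W[...,2]<.13)&(f[...,1]<60)&(f[...,2]>90)
    k,l,st,_=cv2.connectedComponentsWithStats(m.astype(np.uint8)); m=l==1+st[1:,4].argmax()
    X,Y,Z=x[m],y[m],W[...,2][m]
    # cylinder: (Y-a-bX)^2+(Z-.062)^2=r^2, linear lsq for a,b given slope small
    from scipy.optimize import least_squares
    g=lambda p:np.hypot(Y-p[0]-p[1]*X,Z-.062-p[2])-.05
    r=least_squares(g,[Y.mean(),0,0],loss='soft_l1',f_scale=.002).x
    print(n,m.sum(),'axis y mm',(r[0]*1e3).round(1),'skew deg',np.degrees(r[1]).round(2),'dz',(r[2]*1e3).round(1),'x range',X.min().round(3),X.max().round(3))
E
python3 tin.py
```

```text
t 4.2833 tcp strip frame -0.0135 0.1023 z 0.0984 F [-6.6 -1.4 18.8]Traceback (most recent call last):
  File "tin.py", line 9, in <module>
    k,l,st,_=cv2.connectedComponentsWithStats(m.astype(np.uint8)); m=l==1+st[1:,4].argmax()
                                                                          ~~~~~~~~~~~~~~~^^
ValueError: attempt to get argmax of an empty sequence
```

Request:
play_rows --deltas '[{"claw":-1,"tx":0,"ty":0,"tz":-0.0,"ax":0,"ay":0,"az":0},{"claw":-1,"tx":0,"ty":0,"tz":0.002,"ax":0,"ay":0,"az":0},{"claw":-1,"tx":0,"ty":0,"tz":0.004,"ax":0,"ay":0,"az":0},{"claw":-1,"tx":0,"ty":0,"tz":0.009,"ax":0,"ay":0,"az":0},{"claw":-1,"tx":0,"ty":0,"tz":0,"ax":0,"ay":0,"az":0}]'

```text
t: 4.75
eef_pos: [0.5323, 0.1416, 0.1118]
eef_rot: [2.102, 2.333, 0.003]
force: [0.3, -0.1, 0.0]
width: 0.0854
```

```bash
sed -i 's/    k,l,st,_=/    if m.sum()<60: print(n,"hidden"); continue\n    k,l,st,_=/' tin.py; python3 tin.py; python3 w.py w3
```

```text
t 4.75 tcp strip frame -0.0127 0.1027 z 0.1118 F [ 0.3 -0.1  0. ]
top hidden
scene 1034 axis y mm 113.0 skew deg -0.23 dz -1.3 x range -0.085 0.069
t 4.85 pos [0.5317 0.1415 0.1107] z [ 0.001  0.    -1.   ] jaw deg 5.980563317639597 F [ 0.2 -0.6  0.5] q [ 0.14  0.24 -0.35  0.99 -0.    1.61]
[[0.001, -0.956, -0.292, 0.074], [1.0, 0.0, 0.001, -0.0], [-0.0, -0.292, 0.956, -0.141], [0.0, 0.0, 0.0, 1.0]]
```

View pics/w3.png

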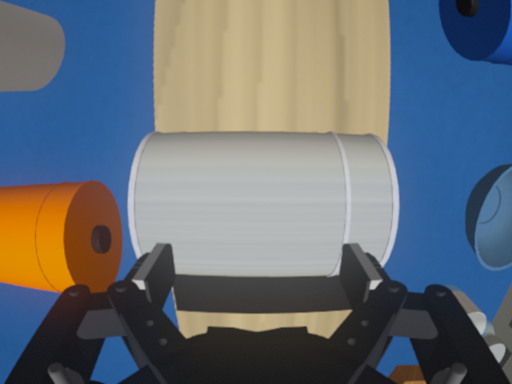

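The scene camera puts the tin at 113 mm from the strip (it moved 31 mm for 61 mm of tip travel) with skew now -0.2°. Rolling works without slip, so I make a second stroke.

Request:
play_rows --deltas '[{"claw":-1,"tx":-0.0015,"ty":0.0145,"tz":0.003,"ax":0,"ay":0,"az":0},{"claw":-1,"tx":-0.0014,"ty":0.0145,"tz":0,"ax":0,"ay":0,"az":0},{"claw":-1,"tx":0,"ty":0,"tz":0,"ax":0,"ay":0,"az":0},{"claw":-1,"tx":0,"ty":0,"tz":-0.01,"ax":0,"ay":0,"az":0},{"claw":-1,"tx":0,"ty":0,"tz":-0.004,"ax":0,"ay":0,"az":0},{"claw":-1,"tx":0,"ty":0,"tz":-0.002,"ax":0,"ay":0,"az":0},{"claw":-1,"tx":0,"ty":0,"tz":-0.002,"ax":0,"ay":0,"az":0},{"claw":-1,"tx":0,"ty":0,"tz":0,"ax":0,"ay":0,"az":0}]'

```text
t: 5.57
eef_pos: [0.5277, 0.1706, 0.0968]
eef_rot: [-2.101, -2.332, -0.0]
force: [-5.5, 1.0, 14.3]
width: 0.0853
```

Request:
play_rows --deltas '[{"claw":-1,"tx":0.0003,"ty":-0.003,"tz":0,"ax":0,"ay":0,"az":0},{"claw":-1,"tx":0.0007,"ty":-0.007,"tz":0,"ax":0,"ay":0,"az":0},{"claw":-1,"tx":0.0007,"ty":-0.007,"tz":0,"ax":0,"ay":0,"az":0},{"claw":-1,"tx":0.0007,"ty":-0.007,"tz":0,"ax":0,"ay":0,"az":0},{"claw":-1,"tx":0.0007,"ty":-0.007,"tz":0,"ax":0,"ay":0,"az":0},{"claw":-1,"tx":0.0007,"ty":-0.007,"tz":0,"ax":0,"ay":0,"az":0}]'

```text
t: 6.07
eef_pos: [0.5315, 0.1317, 0.0985]
eef_rot: [-2.102, -2.334, 0.001]
force: [-10.3, -1.4, 24.2]
width: 0.0853
```

Request:
play_rows --deltas '[{"claw":-1,"tx":0.0007,"ty":-0.007,"tz":0,"ax":0,"ay":0,"az":0},{"claw":-1,"tx":0.0007,"ty":-0.007,"tz":0,"ax":0,"ay":0,"az":0},{"claw":-1,"tx":0.0007,"ty":-0.007,"tz":0,"ax":0,"ay":0,"az":0},{"claw":-1,"tx":0.0007,"ty":-0.007,"tz":0,"ax":0,"ay":0,"az":0},{"claw":-1,"tx":0.0007,"ty":-0.007,"tz":0,"ax":0,"ay":0,"az":0},{"claw":-1,"tx":0.0003,"ty":-0.003,"tz":0,"ax":0,"ay":0,"az":0},{"claw":-1,"tx":0,"ty":0,"tz":0,"ax":0,"ay":0,"az":0},{"claw":-1,"tx":0,"ty":0,"tz":0,"ax":0,"ay":0,"az":0},{"claw":-1,"tx":0,"ty":0,"tz":0,"ax":0,"ay":0,"az":0}]'

```text
t: 6.82
eef_pos: [0.5353, 0.0929, 0.0971]
eef_rot: [2.103, 2.333, -0.003]
force: [-7.0, -2.4, 16.2]
width: 0.0853
```

Request:
play_rows --deltas '[{"claw":-1,"tx":0,"ty":0,"tz":0.002,"ax":0,"ay":0,"az":0},{"claw":-1,"tx":0,"ty":0,"tz":0.004,"ax":0,"ay":0,"az":0},{"claw":-1,"tx":0,"ty":0,"tz":0.012,"ax":0,"ay":0,"az":0},{"claw":-1,"tx":0,"ty":0,"tz":0,"ax":0,"ay":0,"az":0},{"claw":-1,"tx":0,"ty":0,"tz":0,"ax":0,"ay":0,"az":0}]'

```text
t: 7.23
eef_pos: [0.5364, 0.0941, 0.1133]
eef_rot: [2.103, 2.333, 0.001]
force: [0.1, -0.8, 0.1]
width: 0.0854
```

```bash
python3 tin.py
```

```text
t 7.2333 tcp strip frame -0.0133 0.0552 z 0.1133 F [ 0.1 -0.8  0.1]
top hidden
scene 984 axis y mm 74.1 skew deg -0.11 dz -1.4 x range -0.087 0.07
```

Request:
play_rows --deltas '[{"claw":-1,"tx":-0.002,"ty":0.0186,"tz":0,"ax":0,"ay":0,"az":0},{"claw":-1,"tx":-0.0018,"ty":0.019,"tz":0,"ax":0,"ay":0,"az":0},{"claw":-1,"tx":0,"ty":0,"tz":0,"ax":0,"ay":0,"az":0},{"claw":-1,"tx":0,"ty":0,"tz":-0.01,"ax":0,"ay":0,"az":0},{"claw":-1,"tx":0,"ty":0,"tz":-0.004,"ax":0,"ay":0,"az":0},{"claw":-1,"tx":0,"ty":0,"tz":-0.002,"ax":0,"ay":0,"az":0},{"claw":-1,"tx":0,"ty":0,"tz":-0.002,"ax":0,"ay":0,"az":0},{"claw":-1,"tx":0,"ty":0,"tz":0,"ax":0,"ay":0,"az":0}]'

```text
t: 8.0
eef_pos: [0.5315, 0.132, 0.0967]
eef_rot: [-2.102, -2.332, 0.0]
force: [-6.0, 1.4, 13.4]
width: 0.0855
```

Request:
play_rows --deltas '[{"claw":-1,"tx":0.0003,"ty":-0.003,"tz":0,"ax":0,"ay":0,"az":0},{"claw":-1,"tx":0.0007,"ty":-0.007,"tz":0,"ax":0,"ay":0,"az":0},{"claw":-1,"tx":0.0007,"ty":-0.007,"tz":0,"ax":0,"ay":0,"az":0},{"claw":-1,"tx":0.0007,"ty":-0.007,"tz":0,"ax":0,"ay":0,"az":0},{"claw":-1,"tx":0.0007,"ty":-0.007,"tz":0,"ax":0,"ay":0,"az":0},{"claw":-1,"tx":0.0007,"ty":-0.007,"tz":0,"ax":0,"ay":0,"az":0}]'

```text
t: 8.5
eef_pos: [0.5352, 0.0929, 0.0985]
eef_rot: [-2.103, -2.334, 0.002]
force: [-10.6, -0.8, 24.3]
width: 0.0856
```

Request:
play_rows --deltas '[{"claw":-1,"tx":0.0007,"ty":-0.007,"tz":0,"ax":0,"ay":0,"az":0},{"claw":-1,"tx":0.0007,"ty":-0.007,"tz":0,"ax":0,"ay":0,"az":0},{"claw":-1,"tx":0.0007,"ty":-0.007,"tz":0,"ax":0,"ay":0,"az":0},{"claw":-1,"tx":0.0007,"ty":-0.007,"tz":0,"ax":0,"ay":0,"az":0},{"claw":-1,"tx":0.0007,"ty":-0.007,"tz":0,"ax":0,"ay":0,"az":0},{"claw":-1,"tx":0.0003,"ty":-0.003,"tz":0,"ax":0,"ay":0,"az":0},{"claw":-1,"tx":0,"ty":0,"tz":0,"ax":0,"ay":0,"az":0},{"claw":-1,"tx":0,"ty":0,"tz":0,"ax":0,"ay":0,"az":0},{"claw":-1,"tx":0,"ty":0,"tz":0,"ax":0,"ay":0,"az":0}]'

```text
t: 9.25
eef_pos: [0.5391, 0.0542, 0.0971]
eef_rot: [2.104, 2.332, -0.004]
force: [-6.8, -3.9, 15.7]
width: 0.0856
```

Request:
play_rows --deltas '[{"claw":-1,"tx":0,"ty":0,"tz":0.002,"ax":0,"ay":0,"az":0},{"claw":-1,"tx":0,"ty":0,"tz":0.004,"ax":0,"ay":0,"az":0},{"claw":-1,"tx":0,"ty":0,"tz":0.012,"ax":0,"ay":0,"az":0},{"claw":-1,"tx":0,"ty":0,"tz":0,"ax":0,"ay":0,"az":0},{"claw":-1,"tx":0,"ty":0,"tz":0,"ax":0,"ay":0,"az":0}]'

```text
t: 9.67
eef_pos: [0.5402, 0.0556, 0.1133]
eef_rot: [2.103, 2.333, 0.001]
force: [-0.4, -0.4, -0.1]
width: 0.0857
```

```bash
python3 tin.py
```

```text
t 9.6667 tcp strip frame -0.0134 0.0165 z 0.1133 F [-0.4 -0.4 -0.1]
top 246 axis y mm 34.0 skew deg -0.35 dz 0.5 x range -0.081 0.066
scene 988 axis y mm 35.1 skew deg -0.21 dz -1.4 x range -0.085 0.068
```

Request:
play_rows --deltas '[{"claw":-1,"tx":-0.002,"ty":0.0176,"tz":0,"ax":0,"ay":0,"az":0},{"claw":-1,"tx":-0.0016,"ty":0.018,"tz":0,"ax":0,"ay":0,"az":0},{"claw":-1,"tx":0,"ty":0,"tz":0,"ax":0,"ay":0,"az":0},{"claw":-1,"tx":0,"ty":0,"tz":-0.01,"ax":0,"ay":0,"az":0},{"claw":-1,"tx":0,"ty":0,"tz":-0.004,"ax":0,"ay":0,"az":0},{"claw":-1,"tx":0,"ty":0,"tz":-0.002,"ax":0,"ay":0,"az":0},{"claw":-1,"tx":0,"ty":0,"tz":-0.002,"ax":0,"ay":0,"az":0},{"claw":-1,"tx":0,"ty":0,"tz":0,"ax":0,"ay":0,"az":0}]'

```text
t: 10.43
eef_pos: [0.5356, 0.0915, 0.097]
eef_rot: [-2.102, -2.333, 0.0]
force: [-6.3, 1.8, 16.3]
width: 0.0857
```

Request:
play_rows --deltas '[{"claw":-1,"tx":0.0003,"ty":-0.003,"tz":0,"ax":0,"ay":0,"az":0},{"claw":-1,"tx":0.0007,"ty":-0.007,"tz":0,"ax":0,"ay":0,"az":0.1},{"claw":-1,"tx":0.0007,"ty":-0.007,"tz":0,"ax":0,"ay":0,"az":0.1},{"claw":-1,"tx":0.0007,"ty":-0.007,"tz":0,"ax":0,"ay":0,"az":0.1},{"claw":-1,"tx":0.0007,"ty":-0.007,"tz":0,"ax":0,"ay":0,"az":0},{"claw":-1,"tx":0.0007,"ty":-0.007,"tz":0,"ax":0,"ay":0,"az":0}]'

```text
t: 10.93
eef_pos: [0.5394, 0.0522, 0.0985]
eef_rot: [2.099, 2.337, -0.002]
force: [-10.6, -0.6, 25.2]
width: 0.0856
```

Request:
play_rows --deltas '[{"claw":-1,"tx":0.0007,"ty":-0.007,"tz":0,"ax":0,"ay":0,"az":0},{"claw":-1,"tx":0.0007,"ty":-0.007,"tz":0,"ax":0,"ay":0,"az":0},{"claw":-1,"tx":0.0007,"ty":-0.007,"tz":0,"ax":0,"ay":0,"az":0},{"claw":-1,"tx":0.0006,"ty":-0.006,"tz":0,"ax":0,"ay":0,"az":0},{"claw":-1,"tx":0.0003,"ty":-0.003,"tz":0,"ax":0,"ay":0,"az":0},{"claw":-1,"tx":0,"ty":0,"tz":0,"ax":0,"ay":0,"az":0},{"claw":-1,"tx":0,"ty":0,"tz":0,"ax":0,"ay":0,"az":0},{"claw":-1,"tx":0,"ty":0,"tz":0,"ax":0,"ay":0,"az":0}]'

```text
t: 11.6
eef_pos: [0.5426, 0.0216, 0.0975]
eef_rot: [2.098, 2.336, -0.004]
force: [-7.9, -2.3, 17.8]
width: 0.0852
```

Request:
play_rows --deltas '[{"claw":-1,"tx":0,"ty":0,"tz":0.002,"ax":0,"ay":0,"az":0},{"claw":-1,"tx":0,"ty":0,"tz":0.004,"ax":0,"ay":0,"az":0},{"claw":-1,"tx":0,"ty":0,"tz":0.02,"ax":0,"ay":0,"az":0},{"claw":-1,"tx":0,"ty":0,"tz":0.03,"ax":0,"ay":0,"az":0},{"claw":-1,"tx":0,"ty":0,"tz":0.03,"ax":0,"ay":0,"az":0},{"claw":-1,"tx":0,"ty":0.03,"tz":0.03,"ax":0,"ay":0,"az":0},{"claw":-1,"tx":0,"ty":0.035,"tz":0,"ax":0,"ay":0,"az":0},{"claw":-1,"tx":0,"ty":0.035,"tz":0,"ax":0,"ay":0,"az":0},{"claw":-1,"tx":0,"ty":0.035,"tz":0,"ax":0,"ay":0,"az":0},{"claw":-1,"tx":0,"ty":0.035,"tz":0,"ax":0,"ay":0,"az":0}]'

```text
t: 12.43
eef_pos: [0.5428, 0.194, 0.2103]
eef_rot: [-2.098, -2.339, 0.001]
force: [0.8, -0.1, -0.3]
width: 0.0855
```

```bash
python3 tin.py
```

```text
t 12.4333 tcp strip frame 0.003 0.1539 z 0.2103 F [ 0.8 -0.1 -0.3]
top 1528 axis y mm 0.8 skew deg -0.17 dz -1.6 x range -0.084 0.066
scene 1384 axis y mm 0.7 skew deg -0.22 dz -1.1 x range -0.086 0.067
```

Request:
play_rows --deltas '[{"claw":-1,"tx":0,"ty":0.04,"tz":0,"ax":0,"ay":0,"az":0},{"claw":-1,"tx":0,"ty":0.04,"tz":0,"ax":0,"ay":0,"az":0},{"claw":-1,"tx":0,"ty":0.04,"tz":0,"ax":0,"ay":0,"az":0},{"claw":-1,"tx":0,"ty":0,"tz":0,"ax":0,"ay":0,"az":0},{"claw":-1,"tx":0,"ty":0,"tz":0,"ax":0,"ay":0,"az":0}]'

```text
t: 12.95
eef_pos: [0.5427, 0.3138, 0.2096]
eef_rot: [-2.094, -2.342, 0.002]
force: [0.6, -0.7, -0.4]
width: 0.0857
```

```bash
python3 tin.py
python3 - <<'E'
from h import *
c=cam('top'); o=np.load('top.npy',allow_pickle=True).item()
d=cv2.absdiff(c['frame'],o['frame']).max(2)
for n,(x0,y0,x1,y1) in dict(jug=(300,160,350,200),wmug=(170,255,206,300),dmug=(330,250,370,290),bowl=(205,98,247,138),jar=(256,105,286,138),dom=(300,108,356,142)).items(): print(n,(d[y0:y1,x0:x1]>40).sum())
cv2.imwrite('pics/end.png',cv2.resize(c['frame'][:,:,::-1],(800,600)))
E
```

```text
t 12.95 tcp strip frame 0.0149 0.2731 z 0.2096 F [ 0.6 -0.7 -0.4]
top 1533 axis y mm 1.0 skew deg -0.11 dz -1.7 x range -0.084 0.066
scene 1390 axis y mm 0.7 skew deg -0.44 dz -1.0 x range -0.088 0.068
jug 0
wmug 1004
dmug 0
bowl 0
jar 0
dom 0
```

View pics/end.png

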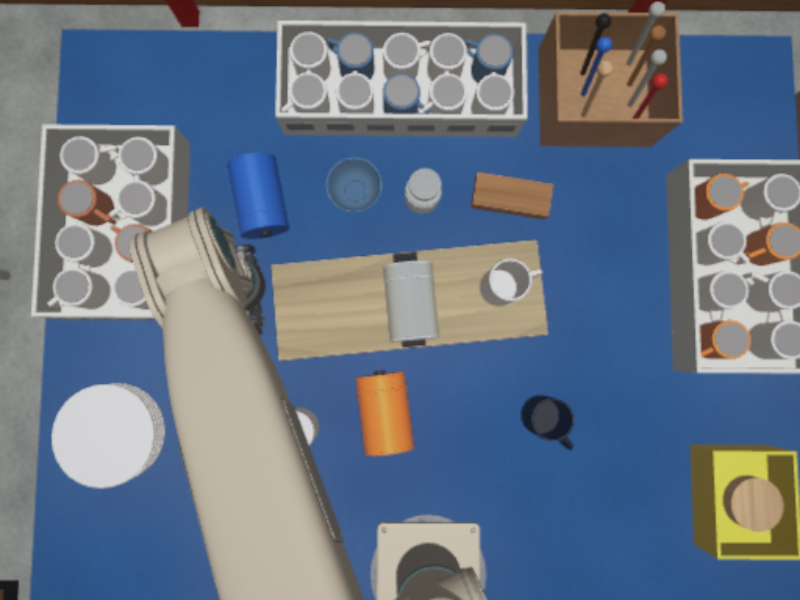

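The tin at (411,300) covers the strip and lies along it, with the strip's ends showing at (404,257) and (412,343). The white mug is only hidden by the arm at (310,428), and the gripper is clear. Handing in.

```bash
python3 -c "
from h import *
print(env.sign_off())"
```

```text
the job is handed in; nothing more can be done
None
```

The steel tin now lies at rest along the dark rubber strip, and I have handed the job in. I rolled it there in four short strokes with both open fingertips on its top, using about 8 to 25 N of pressure, and finished at about 13 s.

- **Tin position:** both outside cameras put its axis about 1 mm from the strip's centre line. They disagree slightly on the skew, at -0.1° from the top camera and -0.4° from the scene camera. It stayed put between the last two checks, and the gripper was well clear and touching nothing.
- **Other things:** the jug, dark mug, bowl, jar and games box show no change in the top picture. The white mug and the spoon were hidden or partly hidden by the arm in the last view, so I did not check them by picture. I kept the arm well above both, and it felt no unexpected forces.

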